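# Change over the battery packs on the workshop chargers

## Robot

A 6-joint arm with a two-finger parallel gripper is mounted at the origin on the work surface. World frame = base frame: x ahead of the robot, y to its left, z up, the work surface at z = 0. Lengths are in m, angles in rad, forces in N, time in s.
With the tool pointing down it reaches from about 0.35 to 0.85 m from the base axis. Payload 8.1 kg.
Tool frame: the origin (TCP) lies at the very end of the fingers, on their centre line; the grasp point (between the pads) lies robot.hold_point_z behind it (robot.hold_point_z is the distance from the TCP to the grasp point, in m); z points along the fingers, y is the direction in which the jaws open and shut (so a half turn about z gives the same grasp; the last joint's range is limited). The gripper opens to 93 mm and grips with 3 to 60 N. Pads are 15 mm wide; open, the fingers measure 128 mm over their backs; the gripper's body (75 mm by 188 mm) begins 65 mm behind the grasp point.
Start: joints at [-1.332, 0.13, 1.488, -0, 1.523, -0.085], TCP at [0.191, -0.569, 0.219] pointing down, gripper open.
Joint ranges: [-2.96, 2.96], [-0.89, 2.26], [0.02, 2.5], [-1.34, 4.48], [0, 2.73], [-2.66, 2.66]. Speed limits (rad/s): [2.39, 2.39, 2.79, 3.14, 3.14, 3.14].

## Interface

Orientations are given as a rotation vector (axis times angle).
In Python, from plant import robot, cams gives the robot as it stands. The module is installed in compiled form; this text tells all that it offers.
- The arm moves only by the tool step_arm, never from a script. Its argument "deltas" is a list of rows, each an object with "offset": the shift along the tool's x, y, z in cm, a list of three; "roll": the turn about the tool's z in rad. In form: [{"offset": [x, y, z], "roll": roll}, ...]. A call has 1 to 12 rows; each row shifts and turns the commanded pose from where the row before left it, along the tool's axes as they then stand; what a row does not reach is not made up. A row lasts 1/8 s, in which the tool goes at most 62.5 mm and 10.7 degrees, less where a joint would pass 70% of its speed; a pose out of reach is approached as far as the arm can. A call with a gripper value outside its range is refused whole. "fingers" is the finger opening in cm, from 0 to 9.3, set as the call begins (left out, the last holds). The fingers move at their own pace and stop on an object; "grip_force" is the grip in N (left out, the last holds). Time passes only in rows, so rows that do not move let the fingers close. It gives the time, the measured TCP pose, the force and the opening at its end, in the units of the state.
- robot.read_state(): the state, without advancing time (a new reading comes with each control period).
- cams.read_camera(name): name is "scene" or "side" or "wrist"; returns a dict with "pixels" (420x560x3 uint8, red, green, blue), "fx", "fy", "cx", "cy" (pixels), "extrinsics" (4x4, takes a point from world to camera coordinates). Camera axes: x right, y down, z forward; pixel columns grow to the right and rows downward; lengths in m; the calibration is good to about 2 mm. A picture is of the moment at which its call begins. There is no depth.
- robot.close_job(): hands the job in, once; it reports no verdict.
Trained networks look in a picture, given as the dict that the camera call returned (one of the last four; its "shot" number tells which), for a name from the list of things; names that differ only in an ending like _2 or _b are one class to them, and where a whole thing is asked for, a point or a joint stands for the part that bears it (a point fixed in the world has none). Each returns a list of dicts, best first, with "score" (0 to 1); they miss things now and then, are a little off and sometimes report something else, mostly with a low value. They report only what shows in the picture. A call takes as long as a camera call. They do not tell look-alikes from the thing itself.
- cams.boxes_of(picture, thing): "xy" ([column, row] in pixels, amid what is visible of it).
- cams.silhouettes(picture, thing): "mask" (420x560 bool, what is visible of it) and "xy" ([column, row] in pixels, amid what is visible of it).
- cams.pinpoint(picture, thing): "xy" ([column, row] in pixels: a listed point, or the origin of a listed thing).
The state is a dict: "t": time; "q": joint angles; "dq": joint speeds; "joint_torque": joint torques, N m; "tool_pos": TCP position; "orientation": TCP orientation; "force": force on the tool from outside, world axes, zero at the start; "wrist_torque": the same for the moment, N m; "opening": finger opening in m.
Only numpy, scipy, OpenCV 4.12 (cv2) and the standard library are available. Lean on these libraries where they do the work, as an engineer would, in place of code of your own. Each camera call takes 0.05 s, during which the arm holds its last target. There are 200 camera calls.

## Task

The two low battery packs on the chargers are full and the two tall ones in the plywood trays are empty: change them over, with the one free tray to give you room. Stand the long tall pack on the large charger with the fan, the shorter tall pack on the small charger, and each low pack in a tray of its own. Every pack must end upright and flat, down inside the low rim of its place.

Things in the scene. Friction and masses are not known exactly. Their poses are not given: they have to be found in the camera images.
- low_pack_1: low black battery pack (one row of cells, full), one of two alike: 100 (x) x 62 (y) x 48 (z) mm, 0.3 to 0.4 kg, at first on a charger. Origin at the centre of its underside, x along its length, z up. The height includes a 50 mm wide, 12 mm high rail head on top; grip the block below it, across y.
- low_pack_2: low black battery pack (one row of cells, full), one of two alike: 100 (x) x 62 (y) x 48 (z) mm, 0.3 to 0.4 kg, at first on a charger. Origin at the centre of its underside, x along its length, z up. The height includes a 50 mm wide, 12 mm high rail head on top; grip the block below it, across y.
- long_pack: the longest black battery pack, tall (two rows of cells, empty): 142 (x) x 68 (y) x 74 (z) mm, 0.7 to 0.95 kg, at first in a tray. Origin at the centre of its underside, x along its length, z up. The height includes a 50 mm wide, 12 mm high rail head on top; grip the block below it, across y.
- mid_pack: the shorter of the two tall black battery packs (two rows of cells, empty): 114 (x) x 66 (y) x 70 (z) mm, 0.5 to 0.7 kg, at first in a tray. Origin at the centre of its underside, x along its length, z up. The height includes a 50 mm wide, 12 mm high rail head on top; grip the block below it, across y.
- fan_charger: large fixed grey charger; a pack just stands on it: flat grey pad of 162 (x) x 90 (y) mm in a rim 6 mm thick and high; at +x, 87 to 143 mm from the origin, a 52 mm high housing with a round fan grille. Origin under the pad's centre; pad 18 mm above it, rim's top 24 mm. x along the pad.
- small_charger: small fixed grey charger; a pack just stands on it: flat grey pad of 136 (x) x 90 (y) mm (too short for the long pack) in a rim 6 mm thick and high; at +x, 74 to 100 mm from the origin, a 30 mm high housing with vents, no fan. Origin under the pad's centre; pad 18 mm above it, rim's top 24 mm. x along the pad.
- tray_a: fixed parking tray of pale plywood, one of three alike in a row (112 mm between centres) on a wooden board: 174 x 102 mm, rim 6 mm thick and 6 mm high round a plain floor of 162 (x) x 90 (y) mm that takes any pack. Origin at the centre of its underside; floor 6 mm above it, rim's top 12 mm. x along its length.
- tray_b: fixed parking tray of pale plywood, one of three alike in a row (112 mm between centres) on a wooden board: 174 x 102 mm, rim 6 mm thick and 6 mm high round a plain floor of 162 (x) x 90 (y) mm that takes any pack. Origin at the centre of its underside; floor 6 mm above it, rim's top 12 mm. x along its length.
- tray_c: fixed parking tray of pale plywood, one of three alike in a row (112 mm between centres) on a wooden board: 174 x 102 mm, rim 6 mm thick and 6 mm high round a plain floor of 162 (x) x 90 (y) mm that takes any pack. Origin at the centre of its underside; floor 6 mm above it, rim's top 12 mm. x along its length.
Mind the look-alikes: they are no part of the job. Leave any blue look-alike of the mid_pack alone. Leave any green look-alike of the low_pack_2 alone.

How it is judged:
By the outcome, as a careful person would: the job done as asked, in the order asked, and still so for the second after the job is handed in, with the robot touching nothing.
It also fails if it takes over 107 s, if anything falls off the work surface, if the arm or the gripper's body presses on something with over 40 N, if the wrist force passes 120 N, or if a joint passes its speed limit or range.

## Working session

There is one attempt and no reset: what is moved stays moved. The work goes in short steps, Python scripts to look and compute and a tool call to move; the robot and the scene stay as the last step left them, time stands still between calls to the robot, and variables do not carry over. Pictures are saved under pics/ and viewed, about 12 in all and at most 16, crops included, and the job is handed in when it is done.

Besides the shell and the picture viewer there is one more tool, called after ">>>" as a command line: name --argument value ..., lists and objects as JSON in quotes. step_arm: Moves the arm, as the interface text tells. Its arguments: {"type":"object","properties":{"deltas":{"type":"array"},"fingers":{"type":"number"},"grip_force":{"type":"number"}},"required":["deltas"]}

```bash
mkdir -p pics
cat > h.py <<'E'
import numpy as np, cv2
from plant import robot, cams
from scipy.spatial.transform import Rotation as R
def ray(p,xy):
    E=p["extrinsics"]; d=np.array([(xy[0]-p["cx"])/p["fx"],(xy[1]-p["cy"])/p["fy"],1])
    Rm=E[:3,:3]; return -Rm.T@E[:3,3], Rm.T@d
def onz(p,xy,z):
    c,d=ray(p,xy); return c+d*(z-c[2])/d[2]
def proj(p,X):
    E=p["extrinsics"]; c=E[:3,:3]@np.asarray(X)+E[:3,3]
    return np.array([p["fx"]*c[0]/c[2]+p["cx"],p["fy"]*c[1]/c[2]+p["cy"]])
def save(p,n,scale=1.4):
    cv2.imwrite(f"pics/{n}.png",cv2.resize(p["pixels"][:,:,::-1],None,fx=scale,fy=scale,interpolation=cv2.INTER_CUBIC))
E
python3 - <<'E'
from h import *
print(robot.read_state(),robot.hold_point_z)
Z=dict(low_pack_1=.018,long_pack=.006,mid_pack=.006,fan_charger=0,small_charger=0,tray_a=0)
for c in ["scene","side"]:
    p=cams.read_camera(c); save(p,c+"0"); print(c,ray(p,(280,210))[0].round(3))
    for n,z in Z.items():
        for d in cams.pinpoint(p,n)[:5]: print(n,round(d["score"],2),np.round(d["xy"]),onz(p,d["xy"],z).round(3))
E
```

```text
{'t': 0.0, 'q': array([-1.33241596e+00,  1.31157591e-01,  1.48928398e+00, -2.10060652e-05,
        1.52301661e+00, -8.54001528e-02]), 'dq': array([ 6.36033585e-05,  3.69861302e-04,  1.13309209e-03,  5.67939768e-04,
       -9.27117221e-04,  4.68197684e-04]), 'joint_torque': array([-1.07715716e-04, -5.59845400e+01, -4.91757274e+01,  7.66598387e-02,
        3.51152464e-02, -1.70108528e-04]), 'tool_pos': array([ 0.19076754, -0.56825216,  0.21758702]), 'orientation': array([-3.09867991e+00, -5.06076610e-01,  2.56633531e-04]), 'force': array([-0.7333432 , -0.2944831 , -0.09493401]), 'wrist_torque': array([0.00090443, 0.00774329, 0.02144403]), 'opening': 0.09322435761219616} 0.0188
scene [1.707 0.461 1.109]
low_pack_1 0.89 [424. 242.] [0.564 0.491 0.018]
low_pack_1 0.58 [364. 213.] [0.498 0.308 0.018]
long_pack 0.83 [201. 177.] [ 0.478 -0.237  0.006]
mid_pack 0.73 [130. 220.] [ 0.733 -0.349  0.006]
mid_pack 0.64 [228. 189.] [ 0.508 -0.127  0.006]
fan_charger 0.63 [314. 210.] [0.514 0.157 0.   ]
fan_charger 0.3 [229. 186.] [ 0.485 -0.134  0.   ]
small_charger 0.94 [367. 217.] [0.491 0.317 0.   ]
tray_a 0.97 [229. 190.] [ 0.505 -0.125  0.   ]
tray_a 0.86 [173. 169.] [ 0.458 -0.347  0.   ]
tray_a 0.74 [197. 180.] [ 0.487 -0.246  0.   ]
side [ 0.32  -0.773  0.652]
low_pack_1 0.86 [247. 196.] [0.537 0.185 0.018]
low_pack_1 0.69 [229. 154.] [0.536 0.433 0.018]
long_pack 0.98 [278. 319.] [ 0.499 -0.226  0.006]
long_pack 0.47 [249. 197.] [0.545 0.199 0.006]
mid_pack 0.96 [262. 276.] [ 0.501 -0.103  0.006]
mid_pack 0.72 [274. 322.] [ 0.49  -0.231  0.006]
mid_pack 0.68 [410. 346.] [ 0.709 -0.346  0.006]
fan_charger 0.63 [241. 205.] [0.517 0.175 0.   ]
small_charger 0.74 [226. 180.] [0.503 0.312 0.   ]
tray_a 0.93 [290. 372.] [ 0.489 -0.337  0.   ]
tray_a 0.8 [274. 323.] [ 0.491 -0.228  0.   ]
```

View pics/scene0.png

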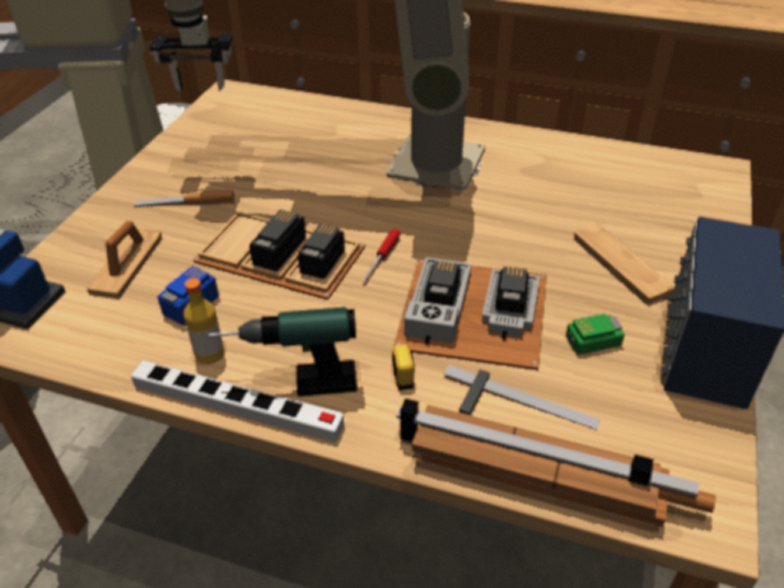

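View pics/side0.png

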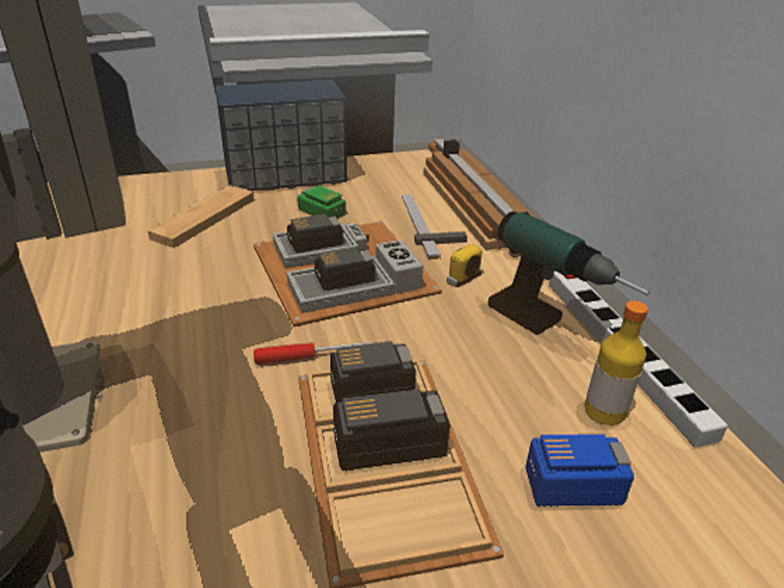

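The scene view shows, in picture pixels, the free tray (235,240), long pack (278,238), mid pack (322,250), and low packs on the fan charger (440,290) and the small charger (512,290). The blue and green look-alikes are off to the sides. Next I'll move over the trays for a look from above.

>>> step_arm --deltas '[{"offset": [3.8,-2.28,-1.42],"roll": 0},{"offset": [3.8,-2.28,-1.42],"roll": 0},{"offset": [3.8,-2.28,-1.42],"roll": 0},{"offset": [3.8,-2.28,-1.42],"roll": 0},{"offset": [3.8,-2.28,-1.42],"roll": 0},{"offset": [3.8,-2.28,-1.42],"roll": 0},{"offset": [3.8,-2.28,-1.42],"roll": 0},{"offset": [3.8,-2.28,-1.42],"roll": 0},{"offset": [3.8,-2.28,-1.42],"roll": 0},{"offset": [3.8,-2.28,-1.42],"roll": 0},{"offset": [0,0,0],"roll": 0.16},{"offset": [0,0,0],"roll": 0.16}]' --fingers 9.3 --grip_force 35

```text
t: 2.2
tool_pos: [0.4792, -0.2311, 0.361]
orientation: [3.141, 0.0, 0.001]
force: [0.2, 0.5, 0.6]
opening: 0.0932
```

```bash
cat >> h.py <<'E'
def pose():
    s=robot.read_state(); M=R.from_rotvec(s["orientation"]).as_matrix(); return s["tool_pos"],M,np.arctan2(M[1,0],M[0,0]),s
def go(target,yaw=None):
    """roll first, then offset total (cm) in the tool frame at the new yaw"""
    t,M,a,s=pose(); d=np.asarray(target)-t
    roll=0
    if yaw is not None: roll=(a-yaw+np.pi)%(2*np.pi)-np.pi
    M=M@R.from_euler("z",roll).as_matrix()
    o=M.T@d*100; print("roll",round(roll,3),"offset cm",o.round(2),"min rows",int(np.ceil(np.linalg.norm(o)/6)))
def rect(p,mask,z):
    """min-area rectangle of a mask's hull put on plane z: centre, sizes, yaw of long side"""
    c=max(cv2.findContours(mask.astype(np.uint8),0,cv2.CHAIN_APPROX_NONE)[0],key=cv2.contourArea)[:,0]
    w=np.array([onz(p,x,z)[:2] for x in c],np.float32)
    (x,y),(a,b),th=cv2.minAreaRect(w*1000)
    if a<b: a,b,th=b,a,th+90
    th=(th+90)%180-90
    return np.round([x/1000,y/1000],4),np.round([a,b]),round(np.radians(th),4)
E
python3 - <<'E'
from h import *
t,M,a,s=pose(); print(t,a,s["t"])
p=cams.read_camera("wrist"); save(p,"w1"); print(ray(p,(280,210)))
for n in ["tray_a","long_pack","mid_pack"]:
    z=.006 if "pack" in n else 0
    for d in cams.pinpoint(p,n)[:4]: print(n,round(d["score"],2),np.round(d["xy"]),onz(p,d["xy"],z).round(4))
    for d in cams.silhouettes(p,n)[:4]: print(" sil",round(d["score"],2),np.round(d["xy"]),rect(p,d["mask"],{"tray_a":.012,"long_pack":.068,"mid_pack":.064}[n]))
E
```

```text
[ 0.4791802  -0.23108619  0.36095961] 0.0001759589125887113 2.2
(array([ 0.54760667, -0.23064137,  0.52641925]), array([-0.26124495,  0.01703175, -0.96533375]))
tray_a 0.92 [354. 164.] [ 0.488  -0.3506  0.    ]
 sil 0.97 [239. 150.] (array([ 0.4984, -0.1205]), array([178., 107.]), np.float64(-0.0599))
 sil 0.95 [352. 165.] (array([ 0.483 , -0.3464]), array([177., 105.]), np.float64(-0.0663))
 sil 0.89 [306. 156.] (array([ 0.4941, -0.268 ]), array([186.,  72.]), np.float64(0.2095))
long_pack 0.57 [285. 160.] [ 0.4966 -0.23    0.006 ]
long_pack 0.47 [354. 167.] [ 0.4849 -0.3494  0.006 ]
 sil 0.79 [288. 162.] (array([ 0.4964, -0.2303]), array([145.,  70.]), np.float64(-0.0823))
 sil 0.72 [ 48. 101.] (array([0.5504, 0.1285]), array([224., 109.]), np.float64(0.0961))
mid_pack 0.7 [219. 160.] [ 0.4963 -0.1169  0.006 ]
mid_pack 0.69 [353.  23.] [ 0.7071 -0.3356  0.006 ]
mid_pack 0.27 [ 42. 142.] [0.5264 0.1829 0.006 ]
 sil 0.74 [210. 160.] (array([ 0.5016, -0.1235]), array([115.,  73.]), np.float64(-0.0378))
 sil 0.61 [354.  29.] (array([ 0.6835, -0.3315]), array([85., 68.]), np.float64(-0.2338))
```

View pics/w1.png

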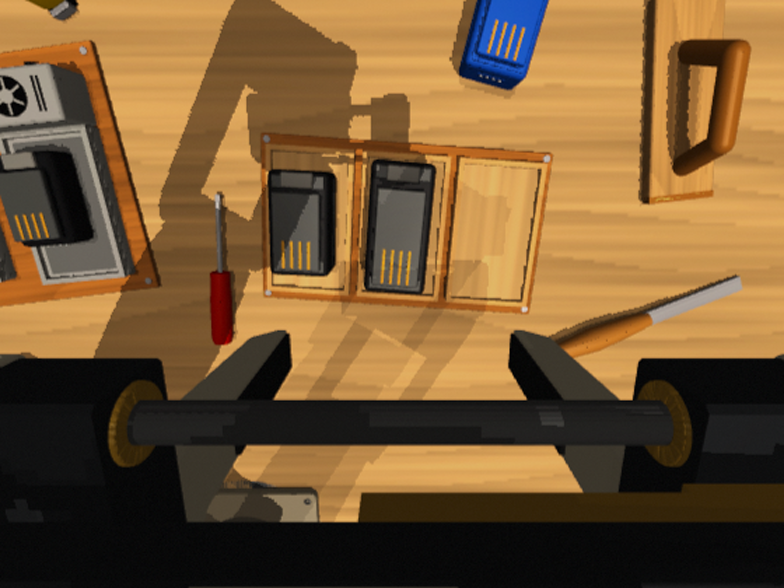

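The wrist view shows all three trays clearly: free tray at (498,230), long pack at (400,228) and mid pack at (300,222). The row's yaw is about -0.066. Next, the chargers.

>>> step_arm --deltas '[{"offset": [0.4,-4.66,0],"roll": 0},{"offset": [0.4,-4.66,0],"roll": 0},{"offset": [0.4,-4.66,0],"roll": 0},{"offset": [0.4,-4.66,0],"roll": 0},{"offset": [0.4,-4.66,0],"roll": 0},{"offset": [0.4,-4.66,0],"roll": 0},{"offset": [0.4,-4.66,0],"roll": 0},{"offset": [0.4,-4.66,0],"roll": 0},{"offset": [0.4,-4.66,0],"roll": 0},{"offset": [0.4,-4.66,0],"roll": 0},{"offset": [0,0,0],"roll": 0}]'

```text
t: 3.92
tool_pos: [0.5164, 0.2371, 0.3599]
orientation: [-3.141, -0.014, 0.002]
force: [0.2, -0.2, -0.7]
opening: 0.0928
```

Run:
```python
from h import *
t,M,a,s=pose(); print(t,a,s["t"])
p=cams.read_camera("wrist"); save(p,"w2"); np.savez("w2.npz",**p)
for n in ["fan_charger","small_charger","low_pack_1"]:
    z=.018 if "pack" in n else 0
    for d in cams.pinpoint(p,n)[:4]: print(n,round(d["score"],2),np.round(d["xy"]),onz(p,d["xy"],z).round(4))
    for d in cams.silhouettes(p,n)[:4]: print(" sil",round(d["score"],2),np.round(d["xy"]),rect(p,d["mask"],.054 if "pack" in n else .024))
```

```text
[0.5164003  0.2370547  0.35989467] 0.00895037578199567 3.925
 sil 0.91 [328. 124.] (array([0.5503, 0.1601]), array([246., 111.]), np.float64(0.0939))
small_charger 0.4 [557. 187.] [ 0.4896 -0.2471  0.    ]
 sil 0.76 [242. 152.] (array([0.5161, 0.3116]), array([192., 105.]), np.float64(0.084))
low_pack_1 0.91 [330. 163.] [0.5296 0.1617 0.018 ]
low_pack_1 0.91 [244. 180.] [0.4988 0.3077 0.018 ]
low_pack_1 0.72 [492. 182.] [ 0.4994 -0.118   0.018 ]
low_pack_1 0.71 [139. 149.] [0.5503 0.482  0.018 ]
 sil 0.84 [135. 151.] (array([0.5484, 0.4762]), array([110.,  66.]), np.float64(-0.989))
 sil 0.73 [244. 184.] (array([0.5003, 0.3086]), array([104.,  67.]), np.float64(0.115))
 sil 0.58 [332. 166.] (array([0.5275, 0.1664]), array([101.,  64.]), np.float64(0.0934))
```

View pics/w2.png

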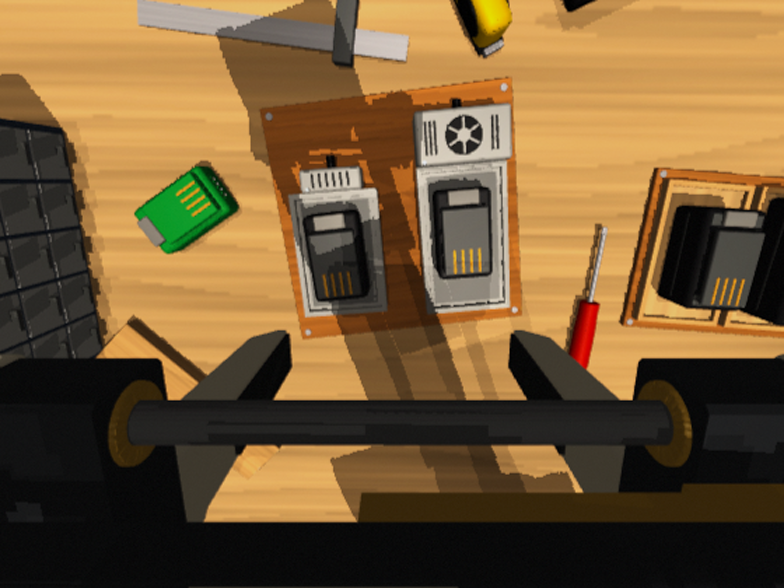

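The view shows the fan charger's rim corners at about (417,166), (510,160), (507,306), (420,312), and the small charger's at (291,196), (378,189), (384,311), (303,318). The two low packs are at (465,232) and (335,252). I'll compute the pad centres from these corners.

Run:
```python
from h import *
p=dict(np.load("w2.npz"))
for n,q in dict(fan=[(417,166),(510,160),(507,306),(420,312)],small=[(291,196),(378,189),(384,311),(303,318)]).items():
    w=np.array([onz(p,np.array(c)/1.4,.024)[:2] for c in q]); e=np.linalg.norm(w-np.roll(w,-1,0),axis=1)
    l=(w[0]+w[1]-w[2]-w[3])/2; print(n,w.round(4).tolist(),w.mean(0).round(4),e.round(3),np.arctan2(l[1],l[0]).round(3))
im=cv2.resize(p["pixels"][60:250,180:400,::-1],None,fx=3.6,fy=3.6*0.8,interpolation=cv2.INTER_CUBIC)
im=cv2.resize(p["pixels"][60:240,180:400,::-1],None,fx=3.3,fy=3.3,interpolation=cv2.INTER_CUBIC)
cv2.imwrite("pics/w2c.png",im)
```

```text
fan [[0.6012, 0.2181], [0.6088, 0.1118], [0.4344, 0.1021], [0.4254, 0.2107]] [0.5175 0.1607] [0.107 0.175 0.109 0.176] 0.049
small [[0.5661, 0.3647], [0.575, 0.263], [0.4263, 0.2559], [0.416, 0.358]] [0.4958 0.3104] [0.102 0.149 0.103 0.15 ] 0.046
```

View pics/w2c.png

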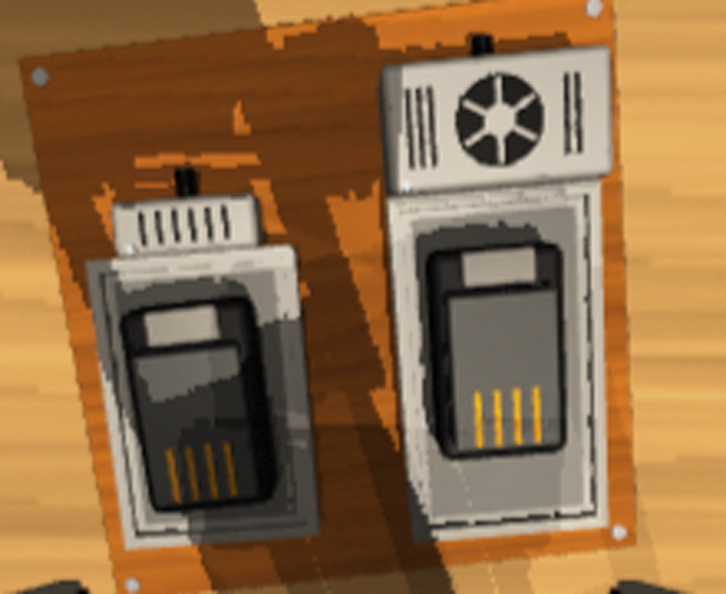

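Run:
```python
from h import *
p=dict(np.load("w2.npz"))
for n,(z,q) in dict(board=(.006,[(40,77),(594,8),(618,532),(132,585)]),fan=(.024,[(396,197),(603,183),(608,525),(424,538)]),small=(.024,[(88,262),(297,247),(320,533),(127,549)]),faninner=(.018,[(408,212),(590,200),(595,512),(430,522)])).items():
    w=np.array([onz(p,(180+c[0]/3.3,60+c[1]/3.3),z)[:2] for c in q]); e=np.linalg.norm(w-np.roll(w,-1,0),axis=1)
    l=[w[0]-w[3],w[1]-w[2]]; print(n,w.round(4).tolist(),w.mean(0).round(4),e.round(3),[np.arctan2(k[1],k[0]).round(3) for k in l],[ (np.arctan2(k[1],k[0])-np.pi/2).round(3) for k in (w[0]-w[1],w[3]-w[2])])
print("low on fan");go((.5285,.1635,.24),.085)
```

```text
board [[0.6548, 0.3898], [0.6886, 0.1201], [0.424, 0.0875], [0.3903, 0.3566]] [0.5394 0.2385] [0.272 0.267 0.271 0.267] [np.float64(0.125), np.float64(0.123)] [np.float64(0.125), np.float64(0.125)]
fan [[0.5995, 0.2146], [0.607, 0.1141], [0.4335, 0.0983], [0.4252, 0.1958]] [0.5163 0.1557] [0.101 0.174 0.098 0.175] [np.float64(0.108), np.float64(0.091)] [np.float64(0.075), np.float64(0.084)]
small [[0.567, 0.3666], [0.5753, 0.263], [0.4275, 0.2512], [0.4175, 0.3543]] [0.4968 0.3088] [0.104 0.148 0.104 0.15 ] [np.float64(0.082), np.float64(0.08)] [np.float64(0.08), np.float64(0.097)]
faninner [[0.5926, 0.2082], [0.5992, 0.1184], [0.4388, 0.1042], [0.4324, 0.1923]] [0.5157 0.1558] [0.09  0.161 0.088 0.161] [np.float64(0.099), np.float64(0.089)] [np.float64(0.073), np.float64(0.073)]
low on fan
roll -0.083 offset cm [ 0.54  7.05 12.09] min rows 3
```

>>> step_arm --deltas '[{"offset": [0,0,0],"roll": -0.083},{"offset": [0.27,3.5,4.5],"roll": 0},{"offset": [0.27,3.5,4.5],"roll": 0},{"offset": [0,0,4.4],"roll": 0},{"offset": [0,0,4.4],"roll": 0},{"offset": [0,0,4.4],"roll": 0},{"offset": [0,0,4.4],"roll": 0},{"offset": [0,0,2.4],"roll": 0},{"offset": [0,0,0],"roll": 0}]'

```text
t: 5.4
tool_pos: [0.5264, 0.164, 0.0685]
orientation: [3.138, 0.135, -0.007]
force: [-0.4, -0.0, 0.8]
opening: 0.093
```

Run:
```python
from h import *
t,M,a,s=pose(); print(t,a,s["t"],s["force"])
p=cams.read_camera("wrist"); save(p,"w3",1.2)
go((.5285,.1635,.027),.085)
```

```text
[0.52644406 0.16400915 0.06847355] 0.08583675694021875 5.4 [-0.37735308 -0.02083893  0.79315085]
roll 0.001 offset cm [0.06 0.1  4.35] min rows 1
```

View pics/w3.png

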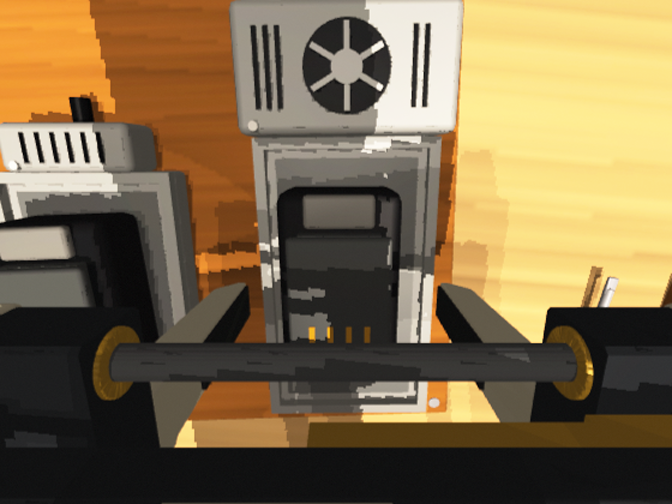

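Pack (340,300) sits centred between the fingers (248 and 438), so I'll descend and grip.

>>> step_arm --deltas '[{"offset": [0.1,0.05,2.6],"roll": 0},{"offset": [0,0,1.3],"roll": 0},{"offset": [0,0,0.25],"roll": 0},{"offset": [0,0,0],"roll": 0}]'

```text
t: 5.95
tool_pos: [0.5305, 0.1647, 0.0331]
orientation: [3.138, 0.136, 0.003]
force: [-13.0, -3.5, 23.2]
opening: 0.0936
```

>>> step_arm --deltas '[{"offset": [0,0,0],"roll": 0},{"offset": [0,0,0],"roll": 0},{"offset": [0,0,0],"roll": 0},{"offset": [0,0,0],"roll": 0}]' --fingers 5.0 --grip_force 45

```text
t: 6.45
tool_pos: [0.531, 0.1653, 0.0313]
orientation: [-3.138, -0.136, -0.005]
force: [-0.9, 2.6, 7.9]
opening: 0.0621
```

The upward contact at z≈0.032 fits the chargers standing on a board about 8 mm thick, so fingertips met the rim top there. I'll use that offset for the other heights. The grip reads 62 mm, so I'll lift and carry.

>>> step_arm --deltas '[{"offset": [0,0,-2],"roll": 0},{"offset": [0,0,-5],"roll": 0},{"offset": [0,0,-5],"roll": 0},{"offset": [0,0,0],"roll": 0.152},{"offset": [-0.13,4.5,0],"roll": 0},{"offset": [-0.13,5.2,0],"roll": 0},{"offset": [-0.13,5.2,0],"roll": 0},{"offset": [-0.13,5.2,0],"roll": 0},{"offset": [-0.13,5.2,0],"roll": 0},{"offset": [-0.13,5.2,0],"roll": 0},{"offset": [-0.13,5.2,0],"roll": 0},{"offset": [-0.13,5.2,0],"roll": 0}]'

```text
t: 7.95
tool_pos: [0.4914, -0.2445, 0.15]
orientation: [3.14, -0.103, -0.001]
force: [1.8, -0.3, -4.0]
opening: 0.0616
```

>>> step_arm --deltas '[{"offset": [0,5.2,0],"roll": 0},{"offset": [0,4.8,0],"roll": 0},{"offset": [0,0,2],"roll": 0},{"offset": [0,0,0],"roll": 0}]'

```text
t: 8.45
tool_pos: [0.484, -0.3412, 0.1269]
orientation: [-3.136, 0.104, 0.006]
force: [-0.3, 0.2, -3.0]
opening: 0.0613
```

Run:
```python
from h import *
t,M,a,s=pose(); print(t,a,s["t"],s["force"],s["opening"])
p=cams.read_camera("wrist"); save(p,"w4",1.2)
go((.4865,-.345,.0225),-.066)
```

```text
[ 0.48397444 -0.34119022  0.126911  ] -0.06610166326936519 8.45 [-0.32562728  0.196383   -3.01767786] 0.06127949272863479
roll 0.001 offset cm [ 0.23  0.41 10.54] min rows 2
```

View pics/w4.png

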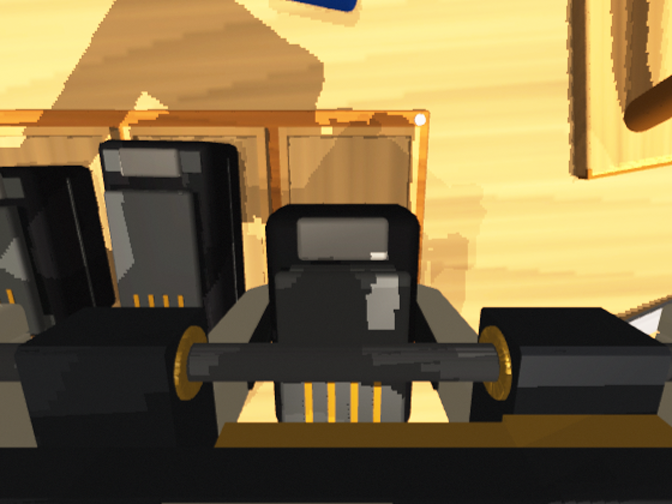

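The pack is held level above the free tray (345,150), clear of the long pack. Lowering it now.

>>> step_arm --deltas '[{"offset": [0.2,0.3,3.5],"roll": 0},{"offset": [0,0.1,3.5],"roll": 0},{"offset": [0,0,2.2],"roll": 0},{"offset": [0,0,0.8],"roll": 0},{"offset": [0,0,0.4],"roll": 0},{"offset": [0,0,0],"roll": 0}]'

```text
t: 9.25
tool_pos: [0.4882, -0.3468, 0.0263]
orientation: [3.139, -0.102, 0.002]
force: [0.5, 0.1, -3.8]
opening: 0.0618
```

>>> step_arm --deltas '[{"offset": [0,0,0.15],"roll": 0},{"offset": [0,0,0.15],"roll": 0},{"offset": [0,0,0],"roll": 0}]'

```text
t: 9.62
tool_pos: [0.4875, -0.3467, 0.0222]
orientation: [3.14, -0.103, 0.0]
force: [-0.5, -0.3, -3.4]
opening: 0.0613
```

>>> step_arm --deltas '[{"offset": [0,0,0.2],"roll": 0},{"offset": [0,0,0.2],"roll": 0},{"offset": [0,0,0],"roll": 0}]'

```text
t: 10.0
tool_pos: [0.4877, -0.3469, 0.0193]
orientation: [3.14, -0.102, 0.0]
force: [-4.9, 2.8, 7.6]
opening: 0.0617
```

>>> step_arm --deltas '[{"offset": [0,0,0],"roll": 0},{"offset": [0,0,0],"roll": 0},{"offset": [0,0,-1],"roll": 0},{"offset": [0,0,-4],"roll": 0},{"offset": [0,0,-4.5],"roll": 0},{"offset": [0,0,-4.5],"roll": 0},{"offset": [0.8,-4,-1],"roll": 0},{"offset": [0,-4,0],"roll": 0},{"offset": [0,-3.6,0],"roll": 0},{"offset": [0,0,0],"roll": 0}]' --fingers 8.0

```text
t: 11.25
tool_pos: [0.5035, -0.2296, 0.1688]
orientation: [3.14, -0.098, 0.001]
force: [0.1, -1.1, 0.7]
opening: 0.0798
```

Run:
```python
from h import *
t,M,a,s=pose(); print(t,a,s["t"],s["force"],s["opening"])
p=cams.read_camera("wrist"); save(p,"w5",1.2)
for n,z in [("long_pack",.076),("mid_pack",.072),("low_pack_1",.05)]:
    for d in cams.silhouettes(p,n)[:3]: print(" sil",n,round(d["score"],2),np.round(d["xy"]),rect(p,d["mask"],z))
go((.497,-.230,.04),-.075)
```

```text
[ 0.50354264 -0.2296446   0.16884316] -0.062488599435882954 11.25 [ 0.13630102 -1.1283378   0.70281408] 0.07977469315286072
 sil long_pack 0.84 [288. 208.] (array([ 0.4987, -0.2295]), array([140.,  67.]), np.float64(-0.0816))
 sil mid_pack 0.69 [166. 204.] (array([ 0.5042, -0.1287]), array([115.,  76.]), np.float64(-0.0491))
 sil mid_pack 0.64 [386.  18.] (array([ 0.6487, -0.3191]), array([69., 28.]), np.float64(1.5094))
 sil low_pack_1 0.64 [405. 204.] (array([ 0.488 , -0.3423]), array([100.,  72.]), np.float64(-0.0615))
roll 0.009 offset cm [-0.63 -0.21 12.84] min rows 3
```

View pics/w5.png

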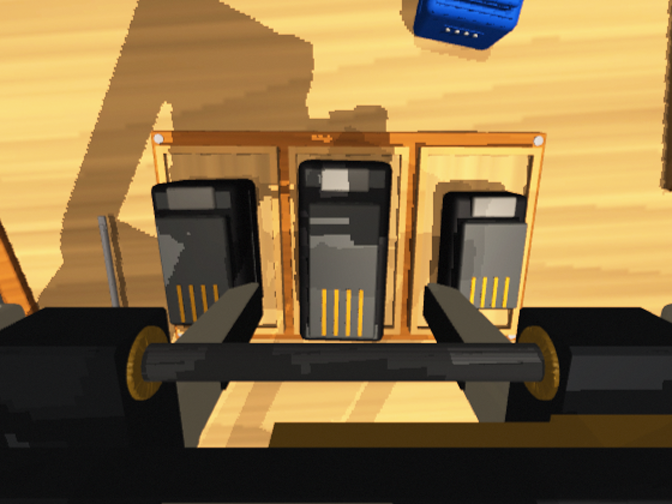

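The low pack stands flat in the right-hand tray (483,250). The long pack is in the middle (343,250), centred under the fingers.

>>> step_arm --deltas '[{"offset": [0,0,0],"roll": 0.015},{"offset": [-0.5,-0.1,4.2],"roll": 0},{"offset": [0,0,4.2],"roll": 0},{"offset": [0,0,3.2],"roll": 0},{"offset": [0,0,1.3],"roll": 0},{"offset": [0,0,0],"roll": 0}]' --fingers 8.6

```text
t: 12.2
tool_pos: [0.4977, -0.2302, 0.0387]
orientation: [-3.138, 0.127, 0.002]
force: [0.2, 0.9, 0.7]
opening: 0.0863
```

>>> step_arm --deltas '[{"offset": [0,0,0],"roll": 0},{"offset": [0,0,0],"roll": 0},{"offset": [0,0,0],"roll": 0},{"offset": [0,0,0],"roll": 0},{"offset": [0,0,-2],"roll": 0},{"offset": [0,0,0],"roll": 0}]' --fingers 5.0 --grip_force 55

```text
t: 12.95
tool_pos: [0.4987, -0.2303, 0.0598]
orientation: [3.138, -0.126, 0.002]
force: [0.0, -0.1, -7.8]
opening: 0.0681
```

>>> step_arm --deltas '[{"offset": [0,0,-4],"roll": 0},{"offset": [0,0,-4],"roll": 0},{"offset": [0,0,-3],"roll": 0},{"offset": [0,0,0],"roll": -0.165},{"offset": [0.64,-4.8,0],"roll": 0},{"offset": [0.64,-4.8,0],"roll": 0},{"offset": [0.64,-4.8,0],"roll": 0},{"offset": [0.64,-4.8,0],"roll": 0},{"offset": [0.64,-4.8,0],"roll": 0},{"offset": [0.64,-4.8,0],"roll": 0},{"offset": [0.64,-4.8,0],"roll": 0},{"offset": [0.64,-4.8,0],"roll": 0}]'

```text
t: 14.45
tool_pos: [0.5157, 0.1583, 0.1674]
orientation: [3.138, 0.133, -0.003]
force: [1.2, -1.0, -8.5]
opening: 0.0675
```

>>> step_arm --deltas '[{"offset": [0,0,3],"roll": 0},{"offset": [0,0,0],"roll": 0},{"offset": [0,0,0],"roll": 0}]'

```text
t: 14.82
tool_pos: [0.5163, 0.1563, 0.1388]
orientation: [3.138, 0.132, -0.002]
force: [0.7, -0.4, -7.6]
opening: 0.0675
```

Run:
```python
from h import *
t,M,a,s=pose(); print(t,a,s["t"],s["force"],s["opening"])
p=cams.read_camera("wrist"); q=p["pixels"].copy()
Rz=R.from_euler("z",.085).as_matrix()
def poly(c,z,hx,hy):
    w=[proj(p,np.array([*c,z])+Rz@np.array([sx*hx,sy*hy,0])) for sx,sy in[(1,1),(1,-1),(-1,-1),(-1,1)]]
    cv2.polylines(q,[np.round(np.array(w)).astype(int)],True,(255,0,0),1)
poly((.517,.157),.032,.087,.051); poly((.498,.310),.032,.074,.051)
p["pixels"]=q; save(p,"w6",1.3)
go((.517,.157,.053),.085)
```

```text
[0.51630973 0.15634456 0.13881086] 0.08415392284000917 14.825 [ 0.74163221 -0.35596954 -7.59301242] 0.06748018964459913
roll -0.001 offset cm [-0.   -0.06  8.67] min rows 2
```

View pics/w6.png

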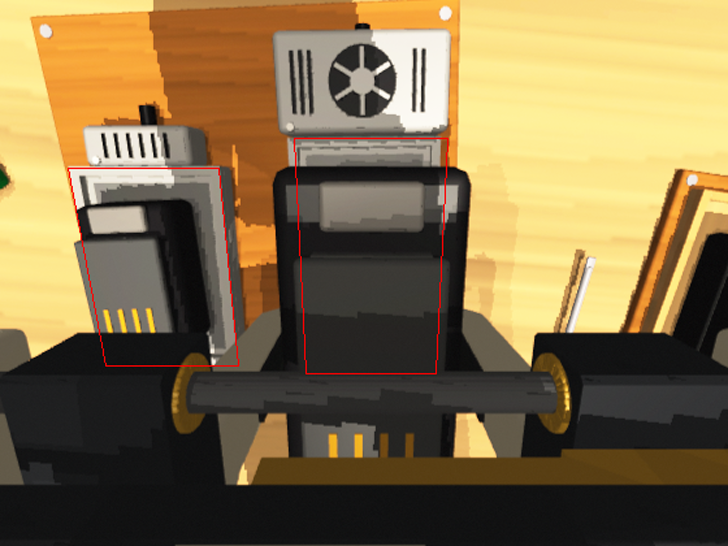

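The projected rim outline (red) agrees with the charger's real rim within about 3 mm, and the long pack is above its pad. Lowering.

>>> step_arm --deltas '[{"offset": [0,-0.15,3.5],"roll": 0},{"offset": [0,0,3],"roll": 0},{"offset": [0,0,1.3],"roll": 0},{"offset": [0,0,0.4],"roll": 0},{"offset": [0,0,0.4],"roll": 0},{"offset": [0,0,0],"roll": 0},{"offset": [0,0,0],"roll": 0}]'

```text
t: 15.75
tool_pos: [0.5171, 0.1586, 0.054]
orientation: [-3.139, -0.133, -0.002]
force: [0.1, 0.5, -8.2]
opening: 0.0677
```

>>> step_arm --deltas '[{"offset": [0,0,0.3],"roll": 0},{"offset": [0,0,0.2],"roll": 0},{"offset": [0,0,0],"roll": 0},{"offset": [0,0,0],"roll": 0}]'

```text
t: 16.25
tool_pos: [0.5176, 0.1587, 0.0527]
orientation: [-3.139, -0.134, -0.003]
force: [-18.0, -5.1, 29.2]
opening: 0.0678
```

Run:
```python
from h import *
t,M,a,s=pose(); print(t,a,s["t"],s["force"],s["wrist_torque"],M[:,2])
ims=[]
for c in ["side","scene","wrist"]:
    p=cams.read_camera(c); 
    if c=="wrist": x,y=235,80; w=150;h=120
    else:
        u,v=proj(p,(.517,.157,.05)).astype(int); w,h=110,100; x,y=u-55,v-50
    ims.append(cv2.resize(p["pixels"][y:y+h,x:x+w,::-1],(390,350) if c!="wrist" else (440,350),interpolation=cv2.INTER_CUBIC))
cv2.imwrite("pics/c7.png",np.hstack(ims[:2]))
```

```text
[0.51758091 0.15870057 0.05267304] 0.08509250290636848 16.25 [-18.04478869  -5.07651467  29.16538256] [-0.71471767  2.87820278 -0.13501902] [ 1.88350334e-03  1.60734982e-04 -9.99998213e-01]
```

View pics/c7.png

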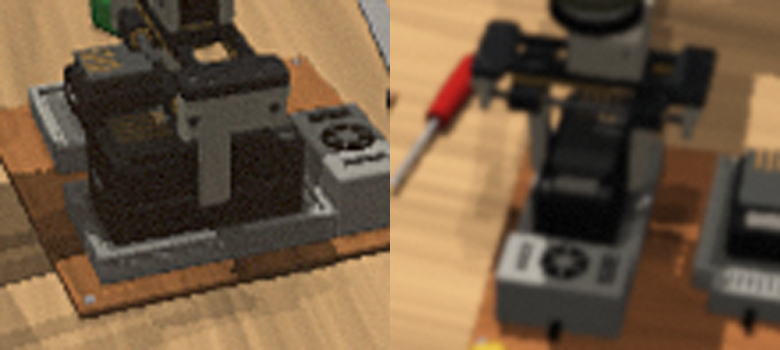

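Run:
```python
from h import *
Rz=R.from_euler("z",.085).as_matrix()
def poly(p,q,s,o,c,z,hx,hy,col):
    w=[(proj(p,np.array([*c,z])+Rz@np.array([sx*hx,sy*hy,0]))+.5-o)*s for sx,sy in[(1,1),(1,-1),(-1,-1),(-1,1)]]
    cv2.polylines(q,[np.round(np.array(w)).astype(int)],True,col,1)
ims=[]
for c in ["side","wrist"]:
    p=cams.read_camera(c)
    if c=="side": u,v=proj(p,(.517,.157,.05)).astype(int); o=np.array([u-45,v-45]); w=90;s=4.4
    else: o=np.array([200,90]); w=180; s=2.2
    q=np.ascontiguousarray(cv2.resize(p["pixels"][o[1]:o[1]+w,o[0]:o[0]+w,::-1],None,fx=s,fy=s,interpolation=cv2.INTER_CUBIC))
    poly(p,q,s,o,(.517,.157),.032,.081,.045,(0,0,255)); 
    for z in (.028,.090): poly(p,q,s,o,(.5175,.1587),z,.071,.034,(0,255,0))
    ims.append(q)
cv2.imwrite("pics/c8.png",np.hstack(ims))
```

```text
(no output)
```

View pics/c8.png

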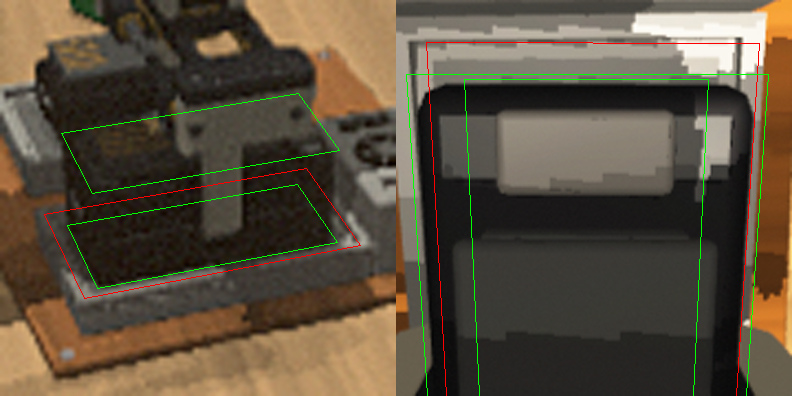

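In plan, the pack lies inside the rim in both views (green inside the pad), so the contact is with the floor. I'll release and check again from above.

>>> step_arm --deltas '[{"offset": [0,0,-0.2],"roll": 0},{"offset": [0,0,0],"roll": 0},{"offset": [0,0,0],"roll": 0},{"offset": [0,0,-4],"roll": 0},{"offset": [0,0,-5],"roll": 0},{"offset": [0,0,-5],"roll": 0},{"offset": [0,-4,-2],"roll": 0},{"offset": [-1,-4,0],"roll": 0},{"offset": [-1,-5,0],"roll": 0},{"offset": [0,-2,0],"roll": 0},{"offset": [0,0,0],"roll": 0},{"offset": [0,0,0],"roll": 0}]' --fingers 8.4

```text
t: 18.0
tool_pos: [0.4843, 0.3051, 0.2098]
orientation: [3.138, 0.132, -0.0]
force: [0.3, -0.5, 0.1]
opening: 0.084
```

Run:
```python
from h import *
t,M,a,s=pose(); print(t,a,s["t"],s["force"],s["opening"])
p=cams.read_camera("wrist"); save(p,"w9",1.3); np.savez("w9.npz",**p)
for n,z in [("low_pack_1",.064),("long_pack",.090),("small_charger",.034)]:
    for d in cams.silhouettes(p,n)[:2]: print(" sil",n,round(d["score"],2),np.round(d["xy"]),rect(p,d["mask"],z))
go((.499,.309,.038),.1)
```

```text
[0.48433013 0.30508862 0.20981933] 0.08420675732817735 18.0 [ 0.29910198 -0.46493742  0.14910378] 0.084006251605494
 sil low_pack_1 0.77 [285. 177.] (array([0.5013, 0.3095]), array([98., 61.]), np.float64(0.1383))
 sil low_pack_1 0.59 [129. 120.] (array([0.5469, 0.4718]), array([103.,  61.]), np.float64(-0.9884))
 sil long_pack 0.68 [432. 176.] (array([0.5158, 0.1695]), array([138.,  85.]), np.float64(0.0853))
 sil small_charger 0.77 [285. 130.] (array([0.5179, 0.3109]), array([184., 101.]), np.float64(0.0851))
roll -0.017 offset cm [ 1.49 -0.24 17.21] min rows 3
```

View pics/w9.png

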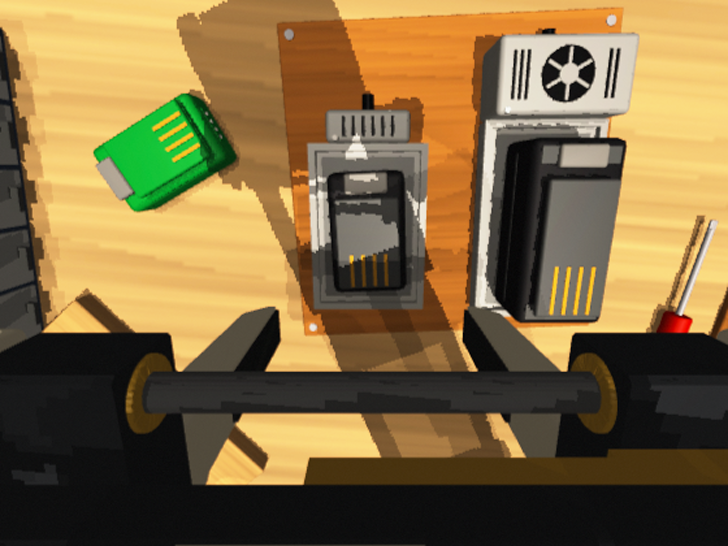

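The long pack stands in the fan charger with pad showing on its left and front. Low pack 2 is at (367,232), centred on the small charger.

>>> step_arm --deltas '[{"offset": [0,0,0],"roll": -0.04},{"offset": [0.9,-0.1,4.5],"roll": 0},{"offset": [0.8,-0.1,4.5],"roll": 0},{"offset": [0,0,4.5],"roll": 0},{"offset": [0,0,2.7],"roll": 0},{"offset": [0,0,0.9],"roll": 0},{"offset": [0,0,0],"roll": 0},{"offset": [0,0,0],"roll": 0}]' --fingers 8.8

```text
t: 19.2
tool_pos: [0.5018, 0.3108, 0.041]
orientation: [-3.134, -0.196, -0.004]
force: [0.0, -0.0, 0.1]
opening: 0.0882
```

>>> step_arm --deltas '[{"offset": [0,0,0.35],"roll": 0},{"offset": [0,0,0],"roll": 0},{"offset": [0,0,0],"roll": 0}]'

```text
t: 19.58
tool_pos: [0.5006, 0.3104, 0.0359]
orientation: [-3.135, -0.196, -0.0]
force: [-0.0, -0.1, -0.2]
opening: 0.0877
```

>>> step_arm --deltas '[{"offset": [0,0,0],"roll": 0},{"offset": [0,0,0],"roll": 0},{"offset": [0,0,0],"roll": 0},{"offset": [0,0,0],"roll": 0}]' --fingers 5.0 --grip_force 45

```text
t: 20.08
tool_pos: [0.5006, 0.3102, 0.0356]
orientation: [3.135, 0.196, 0.0]
force: [-0.1, -1.9, 0.4]
opening: 0.0619
```

>>> step_arm --deltas '[{"offset": [0,0,-2],"roll": 0},{"offset": [0,0,-4],"roll": 0},{"offset": [0,0,-4.5],"roll": 0},{"offset": [0,0,-4],"roll": 0.096},{"offset": [0,0,0],"roll": 0.095},{"offset": [0.25,4.9,0],"roll": 0},{"offset": [0.25,4.9,0],"roll": 0},{"offset": [0.25,4.9,0],"roll": 0},{"offset": [0.25,4.9,0],"roll": 0},{"offset": [0.25,4.9,0],"roll": 0},{"offset": [0.25,4.9,0],"roll": 0},{"offset": [0.25,4.9,0],"roll": 0}]'

```text
t: 21.58
tool_pos: [0.495, -0.0346, 0.1818]
orientation: [-3.14, 0.104, -0.002]
force: [0.8, -0.1, -4.3]
opening: 0.0618
```

>>> step_arm --deltas '[{"offset": [0.25,4.9,0],"roll": 0},{"offset": [0.25,4.9,0],"roll": 0},{"offset": [0.25,4.9,0],"roll": 0},{"offset": [0.2,5.2,0],"roll": 0},{"offset": [0,0,3],"roll": 0},{"offset": [0,0,0],"roll": 0},{"offset": [0,0,0],"roll": 0}]'

```text
t: 22.45
tool_pos: [0.4918, -0.2318, 0.1517]
orientation: [3.14, -0.103, 0.001]
force: [1.1, -0.3, -3.3]
opening: 0.0619
```

Run:
```python
from h import *
t,M,a,s=pose(); print(t,a,s["t"],s["force"],s["opening"])
go((.492,-.233,.0265),-.066)
```

```text
[ 0.49183906 -0.23183175  0.15174954] -0.06550760331998645 22.45 [ 1.11249963 -0.32683207 -3.33685193] 0.061852939347774694
roll 0.0 offset cm [ 0.02  0.12 12.52] min rows 3
```

>>> step_arm --deltas '[{"offset": [0,0.1,4],"roll": 0},{"offset": [0,0,4],"roll": 0},{"offset": [0,0,3],"roll": 0},{"offset": [0,0,1],"roll": 0},{"offset": [0,0,0.4],"roll": 0},{"offset": [0,0,0.2],"roll": 0},{"offset": [0,0,0],"roll": 0},{"offset": [0,0,0],"roll": 0}]'

```text
t: 23.45
tool_pos: [0.4921, -0.2336, 0.0255]
orientation: [3.139, -0.104, 0.002]
force: [-0.2, -0.4, -3.9]
opening: 0.0618
```

>>> step_arm --deltas '[{"offset": [0,0,0.2],"roll": 0},{"offset": [0,0,0.1],"roll": 0},{"offset": [0,0,0],"roll": 0}]'

```text
t: 23.82
tool_pos: [0.4921, -0.2337, 0.0236]
orientation: [3.139, -0.104, 0.001]
force: [-6.6, 3.2, 12.9]
opening: 0.0618
```

>>> step_arm --deltas '[{"offset": [0,0,0],"roll": 0},{"offset": [0,0,0],"roll": 0},{"offset": [0,0,-2],"roll": 0},{"offset": [0,0,-5],"roll": 0},{"offset": [0,0,-5],"roll": 0},{"offset": [0,0,-4],"roll": 0},{"offset": [0,-4,0],"roll": 0},{"offset": [0,-4,0],"roll": 0},{"offset": [0,-3.2,0],"roll": 0},{"offset": [0,0,0],"roll": 0},{"offset": [0,0,0],"roll": 0}]' --fingers 8.2

```text
t: 25.2
tool_pos: [0.499, -0.122, 0.1817]
orientation: [3.139, -0.103, 0.0]
force: [0.4, -0.7, 0.2]
opening: 0.0819
```

Run:
```python
from h import *
t,M,a,s=pose(); print(t,a,s["t"],s["force"],s["opening"])
p=cams.read_camera("wrist"); save(p,"w10",1.2)
for n,z in [("mid_pack",.074),("low_pack_1",.052)]:
    for d in cams.silhouettes(p,n)[:3]: print(" sil",n,round(d["score"],2),np.round(d["xy"]),rect(p,d["mask"],z))
go((.502,-.122,.042),-.05)
```

```text
[ 0.49902006 -0.12203703  0.18165879] -0.06585989161503031 25.2 [ 0.35041681 -0.71779511  0.15060241] 0.0818790281010284
 sil mid_pack 0.98 [283. 198.] (array([ 0.5044, -0.1214]), array([112.,  64.]), np.float64(-0.0492))
 sil mid_pack 0.65 [494.  15.] (array([ 0.6449, -0.3038]), array([83., 22.]), np.float64(1.5062))
 sil low_pack_1 0.92 [393. 196.] (array([ 0.4948, -0.229 ]), array([98., 68.]), np.float64(-0.065))
 sil low_pack_1 0.8 [498. 192.] (array([ 0.4877, -0.3379]), array([98., 84.]), np.float64(-0.0648))
roll -0.017 offset cm [ 0.31 -0.07 13.96] min rows 3
```

View pics/w10.png

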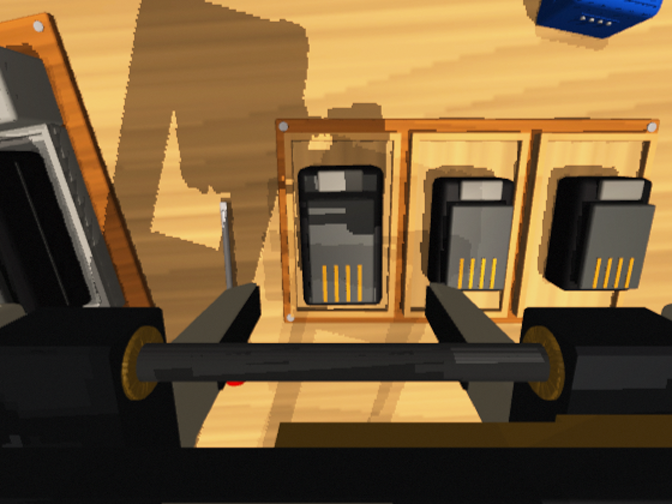

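Both low packs are flat in the middle (470,235) and right (600,235) trays. The mid pack is at (340,235), centred between the fingers.

>>> step_arm --deltas '[{"offset": [0,0,0],"roll": -0.016},{"offset": [0.5,0,4.5],"roll": 0},{"offset": [0,0,4.5],"roll": 0},{"offset": [0,0,3.6],"roll": 0},{"offset": [0,0,1.8],"roll": 0},{"offset": [0,0,0],"roll": 0},{"offset": [0,0,0],"roll": 0},{"offset": [0,0,0],"roll": 0}]' --fingers 8.6

```text
t: 26.35
tool_pos: [0.5054, -0.1223, 0.0395]
orientation: [3.14, -0.079, 0.005]
force: [0.8, -0.3, -0.0]
opening: 0.086
```

>>> step_arm --deltas '[{"offset": [0,0,0],"roll": 0},{"offset": [0,0,0],"roll": 0},{"offset": [0,0,0],"roll": 0},{"offset": [0,0,0],"roll": 0}]' --fingers 5.0 --grip_force 55

```text
t: 26.85
tool_pos: [0.5042, -0.1218, 0.038]
orientation: [-3.141, 0.079, -0.001]
force: [-0.6, 1.9, 4.6]
opening: 0.0659
```

>>> step_arm --deltas '[{"offset": [0,0,-2],"roll": 0},{"offset": [0,0,-5],"roll": 0},{"offset": [0,0,-5],"roll": 0},{"offset": [0,0,-4.5],"roll": -0.135},{"offset": [0.34,-4.8,0],"roll": 0},{"offset": [0.34,-4.8,0],"roll": 0},{"offset": [0.34,-4.8,0],"roll": 0},{"offset": [0.34,-4.8,0],"roll": 0},{"offset": [0.34,-4.8,0],"roll": 0},{"offset": [0.34,-4.8,0],"roll": 0},{"offset": [0.34,-4.8,0],"roll": 0},{"offset": [0.34,-4.8,0],"roll": 0}]'

```text
t: 28.35
tool_pos: [0.4974, 0.2642, 0.2009]
orientation: [3.138, 0.133, -0.004]
force: [-0.1, 0.1, -5.5]
opening: 0.0658
```

>>> step_arm --deltas '[{"offset": [0.36,-4.8,0],"roll": 0},{"offset": [0,0,4],"roll": 0},{"offset": [0,0,0],"roll": 0},{"offset": [0,0,0],"roll": 0},{"offset": [0,0,0],"roll": 0}]'

```text
t: 28.98
tool_pos: [0.4991, 0.311, 0.1644]
orientation: [-3.138, -0.131, -0.003]
force: [0.2, 0.2, -6.2]
opening: 0.0662
```

Run:
```python
from h import *
t,M,a,s=pose(); print(t,a,s["t"],s["force"],s["opening"])
p=cams.read_camera("wrist"); q=p["pixels"]=p["pixels"].copy()
Rz=R.from_euler("z",.085).as_matrix()
w=[proj(p,np.array([.498,.311,.034])+Rz@np.array([sx*.068,sy*.045,0])) for sx,sy in[(1,1),(1,-1),(-1,-1),(-1,1)]]
cv2.polylines(q,[np.round(np.array(w)).astype(int)],True,(255,0,0),1)
save(p,"w11",1.3)
go((.498,.311,.053),.085)
```

```text
[0.49910287 0.31104135 0.16441205] 0.08376213500555743 28.975 [ 0.24079168  0.23027049 -6.16238347] 0.06623222569979671
roll -0.001 offset cm [-1.400e-01  1.000e-02  1.115e+01] min rows 2
```

View pics/w11.png

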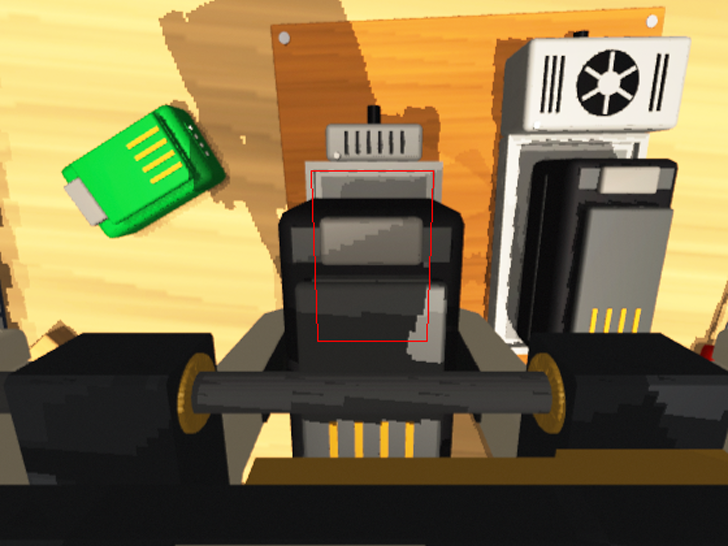

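The predicted inner rim (red) matches the real one, with edges at 312 and 435. Lowering the mid pack.

>>> step_arm --deltas '[{"offset": [-0.1,0,4],"roll": 0},{"offset": [0,0,4],"roll": 0},{"offset": [0,0,2.2],"roll": 0},{"offset": [0,0,0.7],"roll": 0},{"offset": [0,0,0.3],"roll": 0},{"offset": [0,0,0],"roll": 0},{"offset": [0,0,0],"roll": 0}]'

```text
t: 29.9
tool_pos: [0.4979, 0.3116, 0.052]
orientation: [-3.138, -0.133, -0.003]
force: [0.3, 0.4, -5.4]
opening: 0.0658
```

>>> step_arm --deltas '[{"offset": [0,0,0.1],"roll": 0},{"offset": [0,0,0.1],"roll": 0},{"offset": [0,0,0],"roll": 0}]'

```text
t: 30.28
tool_pos: [0.4976, 0.3114, 0.05]
orientation: [-3.138, -0.133, -0.002]
force: [-3.4, -2.2, 6.3]
opening: 0.0658
```

>>> step_arm --deltas '[{"offset": [0,0,0],"roll": 0},{"offset": [0,0,0],"roll": 0},{"offset": [0,0,-3],"roll": 0},{"offset": [0,0,-5],"roll": 0},{"offset": [0,0,-5],"roll": 0},{"offset": [0,0,-5],"roll": 0},{"offset": [0,4,-4],"roll": 0},{"offset": [-3,4,-4],"roll": 0},{"offset": [-3,0,-3],"roll": 0},{"offset": [0,0,0],"roll": 0},{"offset": [0,0,0],"roll": 0}]' --fingers 8.4

```text
t: 31.65
tool_pos: [0.4449, 0.2275, 0.337]
orientation: [3.139, 0.133, 0.0]
force: [-0.2, 0.2, -0.8]
opening: 0.0839
```

Run:
```python
from h import *
t,M,a,s=pose(); print(t,s["t"],s["force"],s["opening"])
ims=[]
for c,(o,s) in dict(side=((165,120),5),wrist=((170,40),2.3)).items():
    p=cams.read_camera(c)
    if c=="side": x,y,w,h=170,145,150,100; s=2.6
    else: x,y,w,h=160,40,240,180; s=1.6
    ims.append(cv2.resize(p["pixels"][y:y+h,x:x+w,::-1],(395,int(395*h/w)),interpolation=cv2.INTER_CUBIC))
H=max(i.shape[0] for i in ims); ims=[cv2.copyMakeBorder(i,0,H-i.shape[0],0,0,0) for i in ims]
cv2.imwrite("pics/f.png",np.hstack(ims))
```

```text
[0.44491706 0.22748629 0.33699306] 31.65 [-0.16773225  0.20609005 -0.81050775] 0.083888343607746
```

View pics/f.png

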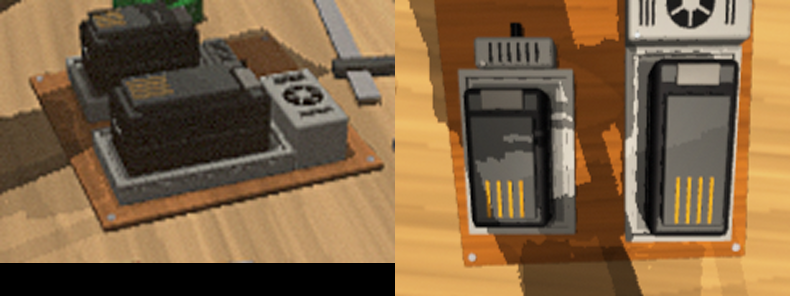

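The mid pack sits inside the small charger's rim. The long pack looks inside too, but its rear edge is close to the rim. I have one picture left, so I'll move to see that edge from behind.

>>> step_arm --deltas '[{"offset": [-3,1,1],"roll": 0},{"offset": [-3,1,1],"roll": 0},{"offset": [-2.8,1,1],"roll": 0},{"offset": [0,0,0],"roll": 0},{"offset": [0,0,0],"roll": 0}]'

```text
t: 32.38
tool_pos: [0.36, 0.1902, 0.3072]
orientation: [3.139, 0.133, -0.001]
force: [0.5, 0.5, 0.4]
opening: 0.0841
```

Run:
```python
from h import *
t,M,a,s=pose(); print(t,s["t"])
p=cams.read_camera("wrist"); sc=cams.read_camera("scene")
sil=[d for d in cams.silhouettes(p,"long_pack")]
for d in sil[:2]: print(d["score"],d["xy"],rect(p,d["mask"],.09))
for d in cams.silhouettes(p,"mid_pack")[:2]: print(d["score"],d["xy"],rect(p,d["mask"],.086))
cx,cy=proj(p,(.45,.157,.03)).astype(int); print(cx,cy)
u,v=proj(p,(.517,.159,.05)).astype(int)
x0=max(0,min(u-80,400)); y0=max(0,v-75)
A=p["pixels"][y0:y0+160,x0:x0+160]
A=cv2.resize(A,(400,400),interpolation=cv2.INTER_CUBIC)
def crop(c,r):
    u,v=proj(sc,c).astype(int); return cv2.resize(sc["pixels"][v-r*3//4+3:v+r*3//4+3,u-r:u+r],(390,200) if 0 else (390,int(390*.75)),interpolation=cv2.INTER_CUBIC)
B=np.vstack([crop((.51,.235,.04),50),crop((.49,-.233,.03),50)])[:600]
A=cv2.copyMakeBorder(A,0,B.shape[0]-400,0,0,0)
cv2.imwrite("pics/g.png",np.hstack([A,B])[:,:,::-1])
```

```text
[0.36001643 0.19022874 0.30721195] 32.375
0.73 [324.4, 57.5] (array([0.507 , 0.1595]), array([129.,  70.]), np.float64(0.086))
0.82 [195.1, 64.1] (array([0.4932, 0.3053]), array([115.,  73.]), np.float64(0.0868))
314 115
```

View pics/g.png

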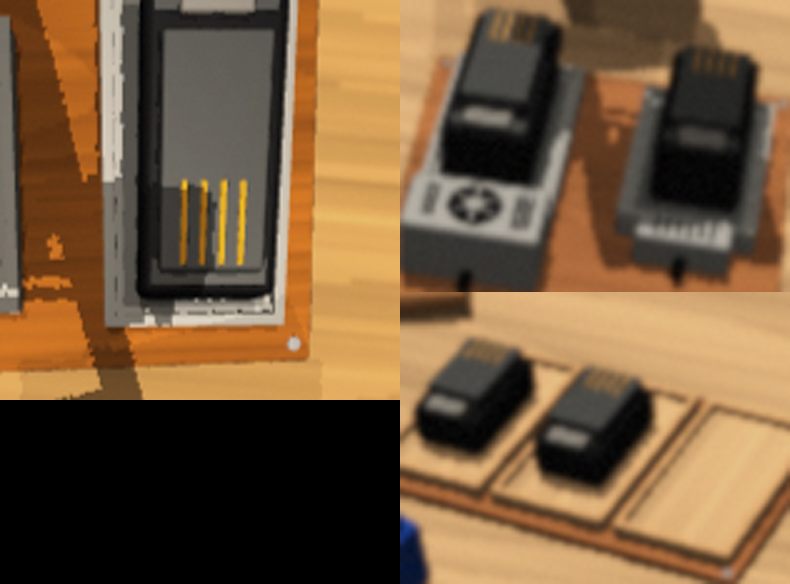

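The last picture shows pad visible behind the long pack (row ~305) and the rim clear on both sides. All four packs are in place and level, with the left tray free, so I'll hand in.

```bash
python3 -c "
from h import *
print(robot.close_job())"
```

```text
the job is handed in; nothing more can be done
None
```

The changeover is done and handed in at about 32.5 s of the 107 s. The long pack is on the fan charger and the mid pack is on the small charger. The two low packs are in separate trays, which leaves the tray the mid pack came from free. I left the blue and green look-alikes alone.

- **Final pictures:** from above and from the scene camera, all four packs look upright and flat inside their rims. Pad is visible behind the long pack, which was the edge I was unsure of.
- **First grasp:** the fingertips touched the fan charger's rim with about 27 N, because I had not allowed for the board it stands on (about 10 mm thick). I corrected the later heights for it.
- **Long pack contact height:** it met the pad about 2 mm higher than I worked out, with about 35 N at the wrist. Three views afterwards showed it inside the rim, so I put this down to error in my grasp-height estimate. The low pack 2 and mid pack heights matched my estimates.

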